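# Show the camera the back of a gel card in the inspection mirror

## Task

Take the six-well gel card out of the bench rack and stand it on edge, right down in the slot of the camera stand, wells towards the camera, and let go of it. Then pick up the inspection mirror by its handle, keeping your fingers off the mirror head, and hold it about 10 cm behind the card at the card's height, angled so that the camera, looking over the card, sees the code label on the card's back in the middle of the glass. Finish still holding the mirror there, steady and clear of the bench and the stand, and leave the blank card, the dropper bottles and the beaker as they are.

Things in the scene. Friction and masses are not known exactly. Their poses are not given: they have to be found in the camera images.
- card: Six-well gel card, white, 30 g, on edge in an outer groove of the bench rack. 70 mm wide (y), 53 tall (z). Lower part (z 0 to 32) 6 mm thick, upper part (z 32 to 53) 9 mm thick (x): grip across that. Six clear wells on its front (+x) face, six round foil seals on top, code label on its back (-x). Origin: centre of its lower edge; z up.
- label (a point): Centre of the code label (paper with black bars, 30 x 16 mm) on the back (-x) face of the gel card: 5 mm behind the card's middle plane, 42 mm above its lower edge. Axes as the card's.
- blank: Plain balance card of the same outline, thicknesses and mass, without wells, seals or label, standing in the other outer groove of the bench rack. To be left there. Origin: centre of its lower edge.
- rack: Bench rack, grey, fixed, 136 mm (x) x 100 mm (y), 40 mm high, with three card grooves at x = -45, 0 and +45 mm (middle one empty). Each runs along y: 80 mm long, 9 wide, floor 20 mm above the bench, 20 deep. The gel card in it has its wells towards the rack's +x. Origin: centre of the underside, on the bench; z up.
- stand: Camera stand, fixed: grey base plate (x -40 to +255 mm, 130 wide, 12 thick), black slot block at the origin (30 mm in x, 92 in y, 40 high), column at x = +227 mm, 297 high, with a camera looking down to -x over the slot. Origin: on the bench under the middle of the slot; x points from the slot towards the camera, z up.
- slot (a point): Middle of the floor of the stand's card slot, 20 mm above the bench. The slot runs along the stand's y: 80 mm long, 9 wide, 20 deep, mouth flared to about 16 mm. A card fully home rests on this floor, its label then 62 mm above the bench. Axes as the stand's.
- lens (a point): Centre of the front lens of the stand's camera, 165 mm in front of the slot (stand x) and 260 mm above the bench.
- sight (a point): Point in the air on the line from the label (card in the slot) to the lens, 1/4.2 of the way from the label; fixed to the stand (x 35, z 109 mm). For a glass about 100 mm from the label (and so about 3.2 times as far from the lens), the perpendicular from this point to the glass plane meets it where the camera sees the label.
- rest: Rest for the inspection mirror, fixed: dark base plate 70 mm (x) x 150 mm (y) x 10 mm, two aluminium forks at y = -48 and +48 mm (6 mm thick) that carry the mirror's handle level, its axis 55 mm above the bench; the prongs beside the handle reach 57 mm high. Origin: on the bench, under the middle of the handle.
- mirror: Handle of the loose inspection mirror (about 120 g in all) lying in the rest's forks: black rubber bar 12 mm (x) x 120 mm (y) x 14 mm (z), then a thin steel rod towards -y to the round head. Origin: middle of the rubber bar; grip it there from above across the 12 mm. Balance point about 25 mm towards the head. z up on the rest.
- glass: Round mirror head, 60 mm across, 5 thick, on a stiff swivel about the handle's axis (slips above 0.08 N m). Origin: centre of the glass face, 122 mm from the handle's middle towards its -y and 3 mm to its +x. x: normal out of the reflecting face; y: along the handle as the handle's y. On the rest it looks to the rest's +x, 3 degrees below to 9 above level.
- tail (a point): Free end of the mirror's handle, 64 mm from the handle's middle along its +y.
- dropper_a: Amber dropper bottle, 30 mm across, 66 mm high, loose, 40 g. Origin: centre of its underside. Not to be disturbed.
- dropper_b: Second dropper bottle, the same. Not to be disturbed.
- dropper_c: Third dropper bottle, the same. Not to be disturbed.
- beaker: Glass beaker, 70 mm across, 85 mm high, loose. Origin: centre of its underside. Not to be disturbed.
Things that resemble listed ones, but are neither listed nor needed, are in the scene too. What is shaped like the card but orange or purple is not meant.

How it is judged:
By the outcome, as a careful person would: the job done as asked, in the order asked, and still so for the second after the job is handed in, while the arm keeps its last pose, push and grip.
It also fails if it takes over 51 s, if anything falls off the work surface, if the arm or the gripper's body presses on something with over 40 N, if the wrist force passes 120 N, or if a joint passes its speed limit or range.

## Robot

A 6-joint arm with a two-finger parallel gripper is mounted at the origin on the work surface. World frame = base frame: x ahead of the robot, y to its left, z up, the work surface at z = 0. Lengths are in m, angles in rad, forces in N, time in s.
With the tool pointing down it reaches from about 0.35 to 0.975 m from the base axis. Payload 4.9 kg.
Tool frame: the origin (TCP) lies on the centre line of the jaws, within the pads' length; the fingertips stand 14 mm ahead of it and the grasp point (between the pads) lies 5 mm behind it (manip.nose_length is the distance from the TCP to the fingertips, in m); z points along the fingers, y is the line along which they close (so a half turn about z gives the same grasp; the last joint's range is limited). The gripper opens to 85 mm and grips with 20 to 120 N. Pads are 22 mm wide; open, the fingers measure 114 mm over their backs; the gripper's body (76 mm by 85 mm) begins 54 mm behind the grasp point. The pads swing forward as they close: fully open they stand 13 mm farther back than shut.
Start: joints at [-1.363, 0.053, 1.613, -0, 1.476, -0.119], TCP at [0.201, -0.592, 0.245] pointing down, gripper open.
Joint ranges: [-3.01, 3.01], [-1.01, 2.22], [0.06, 2.58], [-1.02, 4.17], [0.09, 2.62], [-3.14, 3.14]. Speed limits (rad/s): [2.57, 2.57, 3.14, 3.14, 3.14, 3.14].

## Interface

Orientations are given as a unit quaternion [w, x, y, z].
In Python, from plant import manip, imaging gives the robot as it stands.
- The arm moves only by the tool play_rows, never from a script. Its argument "commands" is a list of rows, each a list of 6 numbers: the shift along the tool's x, y, z in mm, then the turn, a rotation vector about the tool's x, y, z in degrees. A call has 1 to 5 rows; each row shifts and turns the commanded pose from where the row before left it, along the tool's axes as they then stand; what a row does not reach is not made up. A row lasts 1/12 s, in which the tool goes at most 41.7 mm and 7.16 degrees, less where a joint would pass 70% of its speed; a pose out of reach is approached as far as the arm can. A call is refused whole if a number of a shift passes 41.7 or a number of a turn 7.16, either way. A call with a gripper value outside its range is refused whole. "hand" is the finger opening in mm, from 0 to 85.4, set as the call begins (left out, the last holds). The fingers move at their own pace and stop on an object; the grip force is fixed at half the most. Time passes only in rows, so rows that do not move let the fingers close. It gives the time, the measured TCP pose, the force, the opening and the grip force at its end, in the units of the state.
- manip.state(): the state, without advancing time (a new reading comes with each control period).
- imaging.grab_frame(name): name is "side" or "top"; returns a dict with "image" (480x640x3 uint8, red, green, blue), "fx", "fy", "cx", "cy" (pixels), "R" (3x3) and "t" (3): a world point X has camera coordinates R X + t. Camera axes: x right, y down, z forward; pixel columns grow to the right and rows downward; lengths in m; the calibration is good to about 2 mm. A picture is of the moment at which its call begins. There is no depth.
- manip.job_done(): hands the job in; it is judged then, once.
The state is a dict: "time": time; "joint_pos": joint angles; "joint_vel": joint speeds; "joint_efforts": joint torques, N m; "tool_pos": TCP position; "tool_rot": TCP orientation; "contact_force": force on the tool from outside, world axes, zero at the start; "ft_torque": the same for the moment, N m; "gripper_width": opening from 0.0 (shut) to 1.0 (fully open); "grasp_force": force on a finger pad.
Only numpy, scipy, OpenCV 4.12 (cv2) and the standard library are available. Lean on these libraries where they do the work, as an engineer would, in place of code of your own. Each camera call takes 0.05 s, during which the arm holds its last target. There are 200 camera calls.

## Working session

There is one attempt and no reset: what is moved stays moved. The work goes in short steps, Python scripts to look and compute and a tool call to move; the robot and the scene stay as the last step left them, time stands still between calls to the robot, and variables do not carry over. Pictures are saved under pics/ and viewed, at most 10 in all, crops included, and the job is handed in when it is done.

Besides the shell and the picture viewer there is one more tool, called after "Emit:" as name([rows], argument=value, ...), one row to a line, values as JSON. play_rows: Moves the arm, as the interface text tells. Its arguments: {"type":"object","properties":{"commands":{"type":"array","items":{"type":"array","items":{"type":"number"}}},"hand":{"type":"number"}},"required":["commands"]}

```bash
mkdir -p pics; ls
python3 - <<'E'
from plant import manip, imaging
import cv2,pickle
d={}
for n in("side","top"):
    f=imaging.grab_frame(n); d[n]=f
    cv2.imwrite(f"pics/{n}0.png",f["image"][:,:,::-1]); print(n,f["fx"],f["cx"],f["cy"],f["R"],f["t"])
pickle.dump(d,open("f0.pkl","wb"))
print(manip.state(),manip.nose_length)
E
```

```text
pics
side 546.810489290822 318.62059833065905 244.84785191596035 [[ 0.96411022 -0.2647154   0.0204267 ]
 [-0.14382811 -0.58539969 -0.79788513]
 [ 0.22317026  0.76631127 -0.60246334]] [-0.56888734  0.2292246   1.4089189 ]
top 520.3418094964244 324.8834195818809 241.77742840038337 [[ 0.0239146  -0.99950939  0.02022547]
 [-0.9972133  -0.02527997 -0.07018939]
 [ 0.07066625 -0.01849056 -0.99732862]] [-0.03539668  0.5903043   1.53145957]
{'time': 0.1, 'joint_pos': array([-1.36297376e+00,  5.33284993e-02,  1.61418547e+00,  2.69468109e-05,
        1.47603690e+00, -1.18962962e-01]), 'joint_vel': array([ 0.00085277, -0.00151575, -0.00077628, -0.00194365, -0.000883  ,
       -0.00195293]), 'joint_efforts': array([ 1.27515568e-04, -3.94899738e+01, -3.71363139e+01, -1.80286415e-04,
        3.88847271e-03, -1.30332660e-05]), 'tool_pos': array([ 0.20053831, -0.59136441,  0.24414541]), 'tool_rot': array([-9.78737849e-04,  9.86680810e-01,  1.62665363e-01, -3.00888108e-05]), 'contact_force': array([ 0.32216728,  0.02678648, -0.55004094]), 'ft_torque': array([-0.0684477 , -0.04006447,  0.0090912 ]), 'grasp_force': 0.0, 'gripper_width': 1.0003032810679013} 0.014
```

View pics/top0.png

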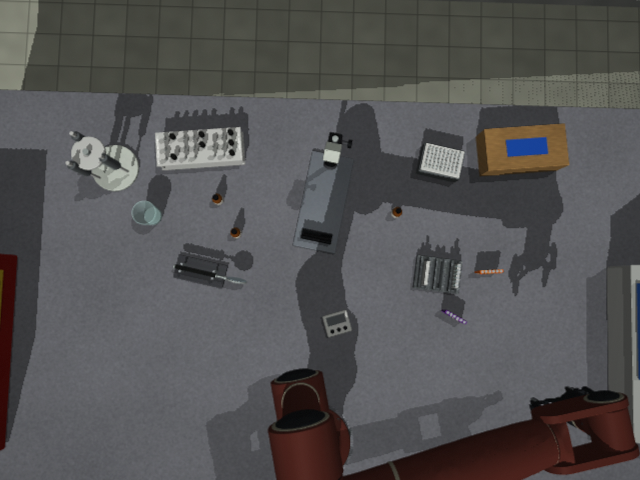

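View pics/side0.png

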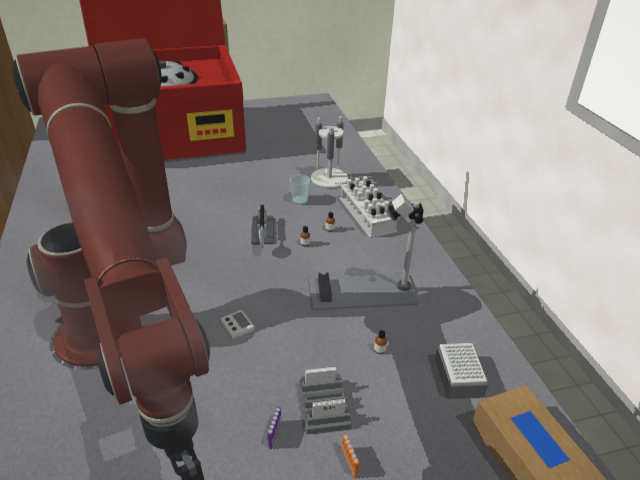

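The top view shows the rack at about (438,275), the stand at (325,200) with its slot block at (317,237), and the mirror rest at (205,270). In the side view the rack is at (325,400) and the rest at (263,230). I'll enlarge these areas.

Run:
```python
import cv2,pickle,numpy as np
d=pickle.load(open("f0.pkl","rb"))
def c(n,x,y,w,h,W,H): return cv2.resize(d[n]["image"][y:y+h,x:x+w,::-1],(W,H),interpolation=cv2.INTER_CUBIC)
m=np.vstack([np.hstack([c("top",405,235,67,60,400,360)[:300],c("top",165,245,100,75,400,300)]),np.hstack([c("side",290,358,80,75,320,300),c("side",235,190,60,75,240,300),c("top",285,120,80,100,240,300) if 0 else c("top",280,125,80,130,240,300)])])
cv2.imwrite("pics/m0.png",m)
```

```text
(no output)
```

View pics/m0.png

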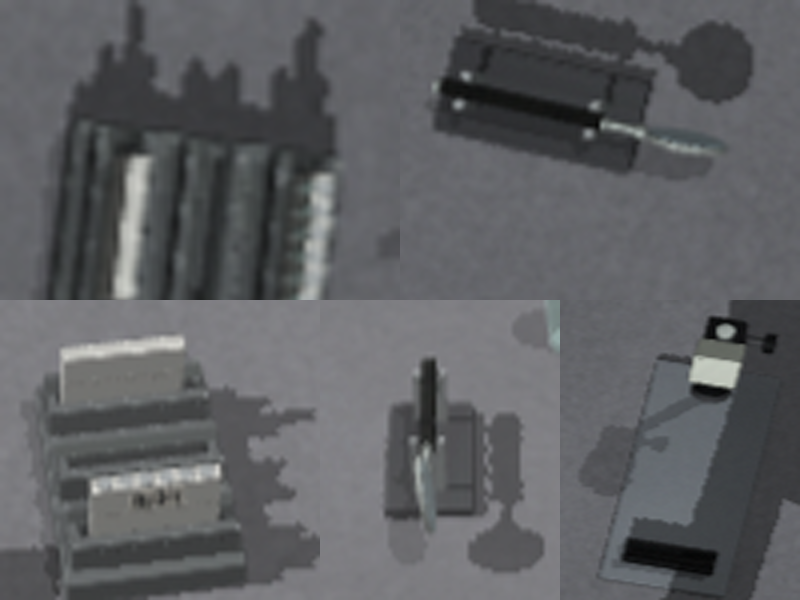

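The crops confirm that the near card in the side view (right-hand in the top view) carries the label, which faces -y, and its wells face +y. The other card is plain. The handle's tail is on the +y side and the glass faces +x.

```bash
cat > h.py <<'E'
import numpy as np,cv2,pickle
def ray(f,u,v):
    d=f["R"].T@np.array([(u-f["cx"])/f["fx"],(v-f["cy"])/f["fy"],1]); c=-f["R"].T@f["t"]; return c,d
def plane(f,u,v,z):
    c,d=ray(f,u,v); return c+d*(z-c[2])/d[2]
def proj(f,X):
    p=f["R"]@np.array(X)+f["t"]; return np.array([f["fx"]*p[0]/p[2]+f["cx"],f["fy"]*p[1]/p[2]+f["cy"]])
def tri(fa,a,fb,b):
    c1,d1=ray(fa,*a);c2,d2=ray(fb,*b)
    s=np.linalg.lstsq(np.c_[d1,-d2],c2-c1,rcond=None)[0]
    p,q=c1+d1*s[0],c2+d2*s[1]; return (p+q)/2,np.linalg.norm(p-q)
def blobs(f,mask,x,y,w,h,z,amin=12):
    m=np.zeros(mask.shape,np.uint8); m[y:y+h,x:x+w]=mask[y:y+h,x:x+w]
    n,l,s,c=cv2.connectedComponentsWithStats(m,connectivity=8)
    for i in range(1,n):
        if s[i,4]<amin: continue
        pts=np.argwhere(l==i)[:,::-1].astype(np.float32)
        W=np.array([plane(f,*p,z)[:2]*1000 for p in pts],np.float32)
        r=cv2.minAreaRect(W); box=cv2.boxPoints(r)
        a,b=(box[1]-box[0]),(box[2]-box[1]); L=a if np.linalg.norm(a)>np.linalg.norm(b) else b
        print(s[i,4],"uv",c[i].round(1),"cen",W.mean(0).round(1),"rect",np.round(r[0],1),np.round(r[1],1),"yaw",round(np.degrees(np.arctan2(L[1],L[0])),1))
E
python3 - <<'E'
from h import *
d=pickle.load(open("f0.pkl","rb"));f=d["top"];im=f["image"].astype(int);g=im.mean(2)
print("white cards");blobs(f,(g>120).astype(np.uint8),405,245,67,55,.073)
print("block");blobs(f,(g<30).astype(np.uint8),290,215,60,35,.040,30)
print("handle");blobs(f,(g<30).astype(np.uint8),165,250,80,40,.062,30)
print("glass/rod");blobs(f,(g>110).astype(np.uint8),165,250,100,45,.055,3)
print("lightness of camera");blobs(f,(g>150).astype(np.uint8),315,125,45,50,.27,8)
for nm,x0,y0,w,h in(("card",405,245,30,50),("rackrow",0,0,0,0)):
    pass
print(g[272,408:470].astype(int)); print(g[215:250,317].astype(int)); print(g[237,290:345].astype(int))
f=d["side"];g=f["image"].astype(int).mean(2)
print("side cards");blobs(f,(g>125).astype(np.uint8),295,362,65,65,.06)
for a,y in((300,372),(305,405)): print(g[y,a:a+50].astype(int))
E
```

```text
white cards
91 uv [426.6 272.6] cen [ 505.8 -315.4] rect [ 506.2 -315.3] [10.7 68.1] yaw -6.9
88 uv [457.6 275.4] cen [ 499.7 -405.2] rect [ 499.5 -405.5] [10.9 67.7] yaw -6.0
block
297 uv [316.4 236. ] cen [606.1   5. ] rect [606.1   5.7] [88.5 30. ] yaw 79.3
handle
151 uv [194.8 270.5] cen [495.8 352.4] rect [495.7 351.8] [113.7  10.9] yaw 78.4
glass/rod
4 uv [181.  263.5] cen [515.  394.6] rect [515.  394.6] [6.2 2. ] yaw 46.8
3 uv [173. 266.] cen [507.3 417.3] rect [507.3 417.3] [5.8 0. ] yaw 2.5
4 uv [179.5 270.5] cen [494.7 398. ] rect [494.7 398. ] [2.9 2.9] yaw 2.5
20 uv [220.6 276.8] cen [479.4 279.1] rect [479.8 280. ] [30.2  5.5] yaw 75.5
25 uv [235.4 281.5] cen [466.9 235.9] rect [466.9 235.6] [38.5  6.2] yaw 81.9
lightness of camera
15 uv [334.9 138.5] cen [837.1 -35.3] rect [837.  -35.6] [ 7.7 10.2] yaw -88.3
166 uv [331.1 155.5] cen [792.8 -26.6] rect [792.9 -26.3] [38.8 27.8] yaw 80.1
[102 101 101 102  92  81  53  51  66  69  50  45  63  60  57  62  67 159
 188 187 140  85  84  77  68  48  31  71  84  72  68  62  46  48  57  78
  92  91  76  68  52  35  65  73  57  57
[... 405 characters left out ...]
 60  58  60  60  60  59
  58]
side cards
842 uv [329.7 369.3] cen [ 530.5 -308.3] rect [ 522.4 -318.2] [ 66.4 149. ] yaw -14.3
23 uv [355.4 394.3] cen [ 565.6 -389.6] rect [ 565.5 -391.5] [10.7 15.6] yaw -14.4
144 uv [328.4 402.4] cen [ 502.2 -395.3] rect [ 502.5 -395.8] [12.2 69.4] yaw -6.9
[127 127 125 127 127 167 198 186 178 165 157 155 151 150 157 155 143 136
 126 120 118 113 113 114 114 115 114 114 114 114 114 114 114 114 114 114
 111 117 125 129 131 129 127 126 126 127 128 127 127 127]
[ 69  63  63  63  64  64  64 112 209 196 157 143 131 154 152 148 140 134
 140 137 140 139 133 127 109  96 125 110 115 106 116 115 113 113 113 113
 113 113 113 113 113 108 102  88  87  85  84  83  86  88]
```

```bash
cat >> h.py <<'E'
from scipy.spatial.transform import Rotation as Ro
def go(pos,yaw,tilt=0):
    """remaining shift (tool axes, mm) and turn (deg) to a pose: tool down, tool y at world yaw-90... tool x at yaw, then turned by tilt about tool x"""
    from plant import manip
    s=manip.state(); q=s["tool_rot"]; R=Ro.from_quat([q[1],q[2],q[3],q[0]])
    T=Ro.from_euler("z",yaw,degrees=True)*Ro.from_euler("x",180,degrees=True)*Ro.from_euler("x",tilt,degrees=True)
    print("t",round(s["time"],2),"pos",(s["tool_pos"]*1000).round(1),"shift",(R.inv().apply(np.array(pos)-s["tool_pos"])*1000).round(1),"turn",(R.inv()*T).as_rotvec(degrees=True).round(2),"w",round(s["gripper_width"]*85.4,1),"g",round(s["grasp_force"],1),"F",s["contact_force"].round(1))
E
python3 -c "
from h import *
go([.4997,-.405,.150],173.6)"
```

```text
t 0.1 pos [ 200.5 -591.4  244.1] shift [343.1 -80.3  94.4] turn [-1.0000e-02 -1.5000e-01 -1.5488e+02] w 85.4 g 0.0 F [ 0.3  0.  -0.6]
```

Emit:
play_rows([
  [0,0,0,0,0,-7.04],
  [0,0,0,0,0,-7.04],
  [0,0,0,0,0,-7.04],
  [0,0,0,0,0,-7.04],
  [0,0,0,0,0,-7.04],
], hand=50)

```text
time: 0.52
tool_pos: [0.2005, -0.5916, 0.2445]
tool_rot: [-0.001, 0.89, 0.456, 0.0]
contact_force: [0.1, -0.3, 0.1]
gripper_width: 0.584
grasp_force: 0.0
```

Emit:
play_rows([
  [0,0,0,0,0,-7.04],
  [0,0,0,0,0,-7.04],
  [0,0,0,0,0,-7.04],
  [0,0,0,0,0,-7.04],
  [0,0,0,0,0,-7.04],
])

```text
time: 0.93
tool_pos: [0.2006, -0.5916, 0.2445]
tool_rot: [-0.001, 0.71, 0.704, 0.0]
contact_force: [-0.5, 0.3, -0.5]
gripper_width: 0.586
grasp_force: 0.0
```

Emit:
play_rows([
  [0,0,0,0,0,-7.04],
  [0,0,0,0,0,-7.04],
  [0,0,0,0,0,-7.04],
  [0,0,0,0,0,-7.04],
  [0,0,0,0,0,-7.04],
])

```text
time: 1.35
tool_pos: [0.2006, -0.5916, 0.2446]
tool_rot: [-0.0, 0.464, 0.886, 0.0]
contact_force: [-0.1, 0.1, 0.9]
gripper_width: 0.587
grasp_force: 0.0
```

Emit:
play_rows([
  [0,0,0,0,0,-7.04],
  [0,0,0,0,0,-7.04],
  [0,0,0,0,0,-7.04],
  [0,0,0,0,0,-7.04],
  [0,0,0,0,0,-7.04],
])

```text
time: 1.77
tool_pos: [0.2005, -0.5915, 0.2445]
tool_rot: [-0.0, 0.175, 0.985, 0.001]
contact_force: [0.2, -0.5, -0.2]
gripper_width: 0.589
grasp_force: 0.0
```

Emit:
play_rows([
  [0,0,0,0,0,-7.04],
  [0,0,0,0,0,-7.04],
  [0,0,0,0,0,0],
])

```text
time: 2.02
tool_pos: [0.2006, -0.5916, 0.2446]
tool_rot: [-0.0, 0.055, 0.998, 0.001]
contact_force: [-0.1, -0.2, -0.8]
gripper_width: 0.587
grasp_force: 0.0
```

```bash
python3 -c "
from h import *
go([.4997,-.405,.150],173.6)"
```

```text
t 2.02 pos [ 200.6 -591.6  244.6] shift [-277.   218.1   94.7] turn [ 0.07 -0.02  0.11] w 50.1 g 0.0 F [-0.1 -0.2 -0.8]
```

Emit:
play_rows([
  [-31,24,8,0,0,0],
  [-31,24,8,0,0,0],
  [-31,24,8,0,0,0],
  [-31,24,8,0,0,0],
  [-31,24,8,0,0,0],
])

```text
time: 2.43
tool_pos: [0.3692, -0.4886, 0.2046]
tool_rot: [-0.0, 0.058, 0.998, 0.0]
contact_force: [1.3, 0.0, -0.3]
gripper_width: 0.587
grasp_force: 0.0
```

Emit:
play_rows([
  [-31,24,10,0,0,0],
  [-31,24,15,0,0,0],
  [-31,25,15,0,0,0],
  [-29,25,15,0,0,0],
  [0,0,0,0,0,0],
])

```text
time: 2.85
tool_pos: [0.5022, -0.4009, 0.1463]
tool_rot: [-0.001, 0.055, 0.999, 0.003]
contact_force: [-1.5, 0.6, -0.2]
gripper_width: 0.586
grasp_force: 0.0
```

Run:
```python
from h import *
from plant import imaging
go([.4997,-.405,.059],173.6)
f=imaging.grab_frame("side"); g=imaging.grab_frame("top")
a=cv2.resize(f["image"][300:450,260:410,::-1],(400,400),interpolation=cv2.INTER_CUBIC)
b=cv2.resize(g["image"][210:330,390:510,::-1],(400,400),interpolation=cv2.INTER_CUBIC)
cv2.imwrite("pics/h1.png",np.hstack([a,b]))
```

```text
t 2.85 pos [ 502.2 -400.9  146.3] shift [ 1.8 -4.9 87.2] turn [ 0.35 -0.19  0.15] w 50.0 g 0.0 F [-1.5  0.6 -0.2]
```

View pics/h1.png

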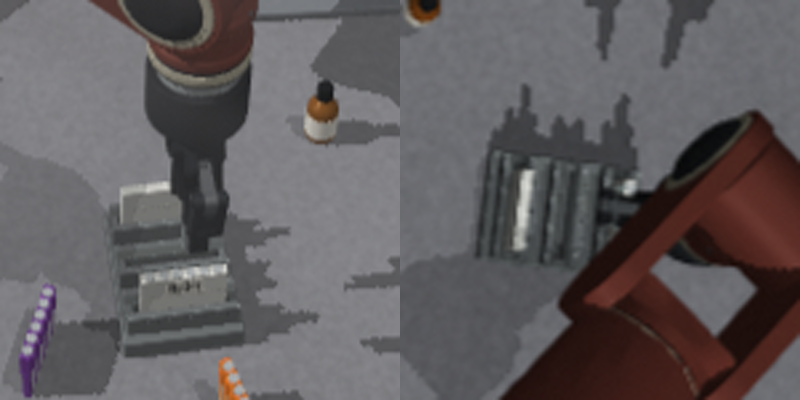

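The side crop shows the open fingers hovering over the labelled card, whose top edge is at crop (183,272). I'll descend now.

Emit:
play_rows([
  [1,-3,15,0,0,0],
  [1,-2,15,0,0,0],
  [0,0,20,0,0,0],
  [0,0,15,0,0,0],
  [0,0,0,0,0,0],
])

```text
time: 3.37
tool_pos: [0.4933, -0.4101, 0.0801]
tool_rot: [-0.003, 0.057, 0.998, 0.003]
contact_force: [-0.0, 0.4, -0.7]
gripper_width: 0.585
grasp_force: 0.0
```

Run:
```python
from h import *
go([.4997,-.405,.059],173.6)
```

```text
t 3.37 pos [ 493.3 -410.1   80.1] shift [-5.9  5.7 21.1] turn [ 0.32 -0.39 -0.15] w 50.0 g 0.0 F [-0.   0.4 -0.7]
```

Emit:
play_rows([
  [0,0,0,0,0,0],
  [0,0,0,0,0,0],
  [0,0,0,0,0,0],
])

```text
time: 3.62
tool_pos: [0.4972, -0.4124, 0.0872]
tool_rot: [0.001, 0.056, 0.998, -0.001]
contact_force: [-0.1, -0.5, 0.4]
gripper_width: 0.586
grasp_force: 0.0
```

Run:
```python
from h import *
go([.4997,-.405,.059],173.6)
```

```text
t 3.62 pos [ 497.2 -412.4   87.2] shift [-1.6  7.7 28.2] turn [-0.09  0.11 -0.03] w 50.0 g 0.0 F [-0.1 -0.5  0.4]
```

Emit:
play_rows([
  [0,3,4,0,0,0],
  [-1,4,6,0,0,0],
  [0,0,5,0,0,0],
  [0,0,0,0,0,0],
  [0,0,0,0,0,0],
])

```text
time: 4.03
tool_pos: [0.4982, -0.404, 0.0699]
tool_rot: [-0.001, 0.056, 0.998, 0.0]
contact_force: [0.0, 1.2, -0.2]
gripper_width: 0.585
grasp_force: 0.0
```

Run:
```python
from h import *
go([.4997,-.405,.059],173.6)
```

```text
t 4.03 pos [ 498.2 -404.    69.9] shift [-1.6 -0.8 10.9] turn [ 0.05 -0.07  0.03] w 49.9 g 0.0 F [ 0.   1.2 -0.2]
```

Emit:
play_rows([
  [-1,0,4,0,0,0],
  [0,0,3,0,0,0],
  [0,0,2,0,0,0],
  [0,0,0,0,0,0],
  [0,0,0,0,0,0],
])

```text
time: 4.45
tool_pos: [0.4993, -0.4047, 0.0614]
tool_rot: [-0.0, 0.056, 0.998, 0.0]
contact_force: [0.2, -0.0, 0.5]
gripper_width: 0.588
grasp_force: 0.0
```

Emit:
play_rows([
  [0,0,0,0,0,0],
  [0,0,0,0,0,0],
  [0,0,0,0,0,0],
  [0,0,0,0,0,0],
  [0,0,0,0,0,0],
], hand=0)

```text
time: 4.87
tool_pos: [0.4996, -0.4048, 0.062]
tool_rot: [0.0, 0.056, 0.998, -0.0]
contact_force: [0.9, 0.4, 1.4]
gripper_width: 0.091
grasp_force: 60.6
```

Run:
```python
from h import *
go([.4997,-.405,.059],173.6)
```

```text
t 4.87 pos [ 499.6 -404.8   62. ] shift [-0.1 -0.2  3. ] turn [-0.01  0.02  0.01] w 7.8 g 60.6 F [0.9 0.4 1.4]
```

Emit:
play_rows([
  [0,0,-4,0,0,0],
  [0,0,-8,0,0,0],
  [0,0,-12,0,0,0],
  [0,0,-15,0,0,0],
  [0,0,-15,0,0,0],
])

```text
time: 5.28
tool_pos: [0.4997, -0.4049, 0.1178]
tool_rot: [0.0, 0.056, 0.998, -0.0]
contact_force: [0.3, -0.2, -0.1]
gripper_width: 0.093
grasp_force: 60.5
```

Emit:
play_rows([
  [0,0,-15,0,0,0],
  [0,0,-12,0,0,0],
  [0,5,-8,0,0,0],
  [-2,12,-4,0,0,0],
  [-4,20,0,0,0,0],
])

```text
time: 5.7
tool_pos: [0.5098, -0.3692, 0.1565]
tool_rot: [0.001, 0.057, 0.998, -0.001]
contact_force: [0.2, -0.1, -0.5]
gripper_width: 0.091
grasp_force: 60.5
```

Emit:
play_rows([
  [-4,27,0,0,0,0],
  [-4,30,0,0,0,0],
  [-4,30,0,0,0,0],
  [-4,30,0,0,0,0],
  [-4,30,0,0,0,0],
])

```text
time: 6.12
tool_pos: [0.5455, -0.2221, 0.1541]
tool_rot: [-0.001, 0.056, 0.998, 0.001]
contact_force: [0.1, -0.6, -0.4]
gripper_width: 0.093
grasp_force: 60.5
```

Emit:
play_rows([
  [-4,30,0,0,0,0],
  [-4,30,0,0,0,0],
  [-4,30,0,0,0,0],
  [-4,30,0,0,0,0],
  [-4,30,0,0,0,0],
])

```text
time: 6.53
tool_pos: [0.5818, -0.0753, 0.1542]
tool_rot: [-0.001, 0.056, 0.998, 0.0]
contact_force: [-0.0, -0.4, -0.6]
gripper_width: 0.091
grasp_force: 60.5
```

Emit:
play_rows([
  [-4,28,0,0,0,0],
  [-4,20,0,0,0,0],
  [-4,14,0,0,0,0],
  [-2,8,0,0,0,2],
  [0,0,0,0,0,4],
])

```text
time: 6.95
tool_pos: [0.604, -0.0076, 0.1543]
tool_rot: [-0.0, 0.108, 0.994, 0.0]
contact_force: [-0.4, -0.9, -0.6]
gripper_width: 0.091
grasp_force: 60.5
```

Emit:
play_rows([
  [0,0,0,0,0,7],
  [0,0,0,0,0,7],
  [0,0,0,0,0,7],
  [0,0,0,0,0,7],
  [0,0,0,0,0,7],
])

```text
time: 7.37
tool_pos: [0.6036, -0.0096, 0.1542]
tool_rot: [-0.001, 0.405, 0.914, -0.0]
contact_force: [-0.5, -0.5, -0.4]
gripper_width: 0.092
grasp_force: 60.5
```

Emit:
play_rows([
  [0,0,0,0,0,7],
  [0,0,0,0,0,7],
  [0,0,0,0,0,7],
  [0,0,0,0,0,7],
  [0,0,0,0,0,7],
])

```text
time: 7.78
tool_pos: [0.6036, -0.0097, 0.1542]
tool_rot: [-0.0, 0.661, 0.75, -0.0]
contact_force: [-0.2, -0.1, -0.7]
gripper_width: 0.085
grasp_force: 60.5
```

Emit:
play_rows([
  [0,0,0,0,0,7],
  [0,0,0,0,0,6],
  [0,0,0,0,0,4],
  [0,0,0,0,0,1],
  [0,0,0,0,0,0],
])

```text
time: 8.2
tool_pos: [0.6037, -0.0097, 0.1544]
tool_rot: [-0.0, 0.768, 0.64, -0.0]
contact_force: [0.1, -0.4, -1.0]
gripper_width: 0.095
grasp_force: 60.5
```

Run:
```python
from h import *
from plant import imaging
go([.6061,.0055,.10],79.4)
f=imaging.grab_frame("side"); g=imaging.grab_frame("top")
pickle.dump({"side":f,"top":g},open("f1.pkl","wb"))
a=cv2.resize(f["image"][200:320,270:430,::-1],(800,600),interpolation=cv2.INTER_CUBIC)
cv2.imwrite("pics/h2.png",a)
```

```text
t 8.2 pos [603.7  -9.7 154.4] shift [15.4 -0.4 54.4] turn [-0.05  0.    0.25] w 8.1 g 60.5 F [ 0.1 -0.4 -1. ]
```

View pics/h2.png

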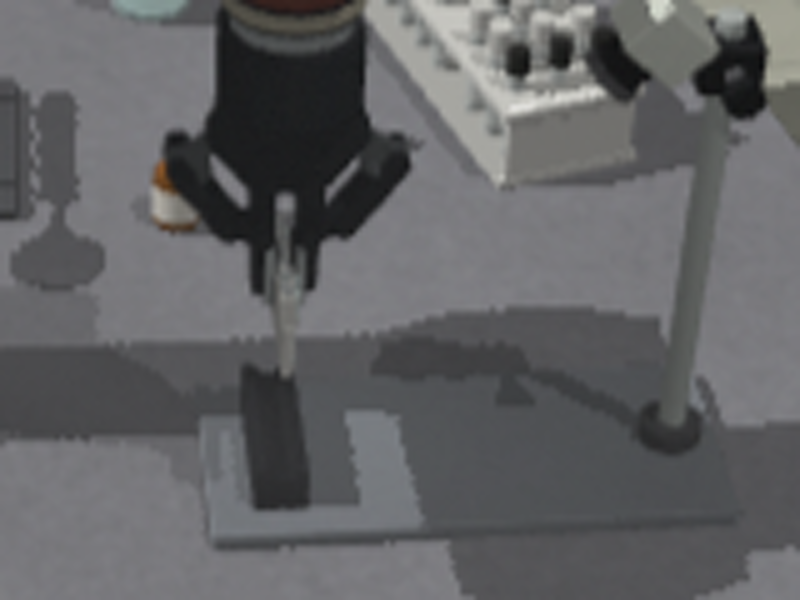

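The side crop shows the card held on edge above the block: card end at crop x≈288, block top back edge at (243..293,367), block front foot at (255,507) and (308,505). I'll compare these with projections of the estimated poses.

Run:
```python
from h import *
d=pickle.load(open("f1.pkl","rb"));f=d["side"]
def S(x,y,z,c=(606.1,5.5),yaw=-10.6):
    a=np.radians(yaw);return np.array([c[0]+x*np.cos(a)-y*np.sin(a),c[1]+x*np.sin(a)+y*np.cos(a),z])/1000
cr=lambda X:((proj(f,X)-[270,200])*5+2).round(0)
for p in[(-15,-46,12),(15,-46,12),(-15,46,40),(15,46,40),(-40,-65,12),(255,-65,12),(-40,65,12)]: print(p,cr(S(*p)))
# card: centre at TCP
for p in[(0,-35,112.4),(-4.5,-35,165),(4.5,-35,165),(-3,-35,112.4),(3,-35,112.4)]: print("card",p,cr(S(*p,c=(603.7,-9.7),yaw=-10.4)))
# base plate in original top view: expected corners
t=d["top"]
o=pickle.load(open("f0.pkl","rb"))["top"]
for p in[(-40,-65,12),(-40,65,12),(255,65,12),(255,-65,12)]: print("top",proj(o,S(*p)).round(1))
g=o["image"].astype(int).sum(2)
for v in(165,200,235): print(v,[(u,int(g[v,u]//3)) for u in list(range(294,326,1)) if abs(g[v,u+1]-g[v,u-1])>21])
for v in(165,200,235):
    # predicted left edge column at row v
    a=proj(o,S(-40,65,12));b=proj(o,S(255,65,12));print(v,(a+(b-a)*(v-a[1])/(b[1]-a[1])).round(1))
```

```text
(-15, -46, 12) [251. 513.]
(15, -46, 12) [305. 510.]
(-15, 46, 40) [238. 366.]
(15, 46, 40) [291. 364.]
(-40, -65, 12) [208. 538.]
(255, -65, 12) [741. 516.]
(-40, 65, 12) [192. 384.]
card (0, -35, 112.4) [285. 377.]
card (-4.5, -35, 165) [279. 299.]
card (4.5, -35, 165) [297. 299.]
card (-3, -35, 112.4) [279. 377.]
card (3, -35, 112.4) [291. 377.]
top [334.6 254.3]
top [292.2 245.2]
top [312.8 150.5]
top [354.6 159.4]
165 [(307, 103), (308, 92), (310, 97), (322, 104), (323, 74), (324, 44), (325, 39)]
200 [(302, 79), (303, 93), (304, 104)]
235 [(294, 82), (295, 96), (296, 110), (298, 110), (299, 97), (300, 63), (301, 25), (302, 10)]
165 [309.6 165. ]
200 [302. 200.]
235 [294.4 235. ]
```

Predictions and picture agree within about 1 mm relative to each other. I'll move over the slot, then lower.

Emit:
play_rows([
  [3,0,4,0,0,0.1],
  [5,0,8,0,0,0.1],
  [4,0,12,0,0,0],
  [3,0,12,0,0,0],
  [0,0,8,0,0,0],
])

```text
time: 8.72
tool_pos: [0.6056, 0.0058, 0.1078]
tool_rot: [-0.001, 0.769, 0.639, -0.001]
contact_force: [0.7, -0.9, -0.3]
gripper_width: 0.091
grasp_force: 60.5
```

Emit:
play_rows([
  [0,0,4,0,0,0],
  [0,0,2,0,0,0],
  [0,0,0,0,0,0],
  [0,0,0,0,0,0],
  [0,0,0,0,0,0],
])

```text
time: 9.13
tool_pos: [0.6074, 0.0046, 0.1055]
tool_rot: [0.001, 0.769, 0.639, 0.0]
contact_force: [0.0, 0.1, -0.7]
gripper_width: 0.086
grasp_force: 60.5
```

Run:
```python
from h import *
go([.6063,.0055,.062],79.4)
```

```text
t 9.13 pos [607.4   4.6 105.5] shift [ 0.7 -1.3 43.5] turn [ 0.08 -0.   -0.01] w 7.3 g 60.5 F [ 0.   0.1 -0.7]
```

Emit:
play_rows([
  [0,-1,4,0,0,0],
  [1,0,7,0,0,0],
  [0,0,7,0,0,0],
  [0,0,5,0,0,0],
  [0,0,3,0,0,0],
])

```text
time: 9.55
tool_pos: [0.6052, 0.0061, 0.0771]
tool_rot: [-0.001, 0.769, 0.639, -0.001]
contact_force: [0.1, -0.3, -0.2]
gripper_width: 0.094
grasp_force: 60.5
```

Emit:
play_rows([
  [0,0,3,0,0,0],
  [0,0,3,0,0,0],
  [0,0,2,0,0,0],
  [0,0,0,0,0,0],
  [0,0,0,0,0,0],
])

```text
time: 9.97
tool_pos: [0.606, 0.006, 0.0707]
tool_rot: [-0.0, 0.769, 0.639, -0.0]
contact_force: [0.8, 0.4, -0.8]
gripper_width: 0.09
grasp_force: 60.5
```

Run:
```python
from h import *
go([.6063,.0055,.062],79.4)
```

```text
t 9.97 pos [606.    6.   70.7] shift [-0.4  0.4  8.7] turn [-0.01 -0.   -0.  ] w 7.7 g 60.5 F [ 0.8  0.4 -0.8]
```

Emit:
play_rows([
  [0,0,3,0,0,0],
  [0,0,3,0,0,0],
  [0,0,2,0,0,0],
  [0,0,1,0,0,0],
  [0,0,0,0,0,0],
])

```text
time: 10.38
tool_pos: [0.6061, 0.006, 0.062]
tool_rot: [-0.0, 0.769, 0.639, -0.0]
contact_force: [-0.8, -1.0, 1.6]
gripper_width: 0.09
grasp_force: 60.7
```

Emit:
play_rows([
  [0,0,0.5,0,0,0],
  [0,0,0.5,0,0,0],
  [0,0,0,0,0,0],
])

```text
time: 10.63
tool_pos: [0.6062, 0.0059, 0.0619]
tool_rot: [-0.0, 0.769, 0.639, -0.0]
contact_force: [-3.5, -0.2, 6.5]
gripper_width: 0.095
grasp_force: 61.7
```

Run:
```python
from h import *
go([.6063,.0055,.062],79.4)
```

```text
t 10.63 pos [606.2   5.9  61.9] shift [-0.4  0.2 -0.1] turn [-0.01  0.01  0.01] w 8.1 g 61.7 F [-3.5 -0.2  6.5]
```

Emit:
play_rows([
  [0,0,0,0,0,0],
  [0,0,0,0,0,0],
  [0,0,0,0,0,0],
  [0,0,-3,0,0,0],
  [0,0,-6,0,0,0],
], hand=40)

```text
time: 11.05
tool_pos: [0.6051, 0.0061, 0.0687]
tool_rot: [-0.001, 0.769, 0.639, -0.001]
contact_force: [-0.8, 0.0, 0.2]
gripper_width: 0.467
grasp_force: 0.0
```

Emit:
play_rows([
  [0,0,-12,0,0,0],
  [0,0,-18,0,0,0],
  [0,0,-24,0,0,0],
  [0,0,-24,0,0,0],
  [0,0,-16,0,0,0],
])

```text
time: 11.47
tool_pos: [0.6073, 0.0059, 0.1679]
tool_rot: [0.002, 0.769, 0.639, 0.002]
contact_force: [0.2, 0.6, 0.8]
gripper_width: 0.465
grasp_force: 0.0
```

Emit:
play_rows([
  [6,-4,-8,0,0,0],
  [14,-8,0,0,0,0.4],
  [22,-12,0,0,0,0.4],
  [30,-16,0,0,0,0.2],
  [30,-16,0,0,0,0],
])

```text
time: 11.88
tool_pos: [0.5701, 0.1179, 0.172]
tool_rot: [-0.0, 0.775, 0.631, 0.0]
contact_force: [0.4, 0.7, -0.3]
gripper_width: 0.466
grasp_force: 0.0
```

Run:
```python
from h import *
from plant import imaging
go([.4927,.3371,.10],78.4)
f=imaging.grab_frame("side"); g=imaging.grab_frame("top")
pickle.dump({"side":f,"top":g},open("f2.pkl","wb"))
a=cv2.resize(f["image"][240:310,290:360,::-1],(400,400),interpolation=cv2.INTER_CUBIC)
b=cv2.resize(g["image"][205:265,285:345,::-1],(400,400),interpolation=cv2.INTER_CUBIC)
cv2.imwrite("pics/h3.png",np.hstack([a,b]))
# handle in side view: dark pixels
s=f["image"].astype(int).mean(2)
for v in range(200,250,3): print(v,s[v,250:276].astype(int))
```

```text
t 11.88 pos [570.1 117.9 172. ] shift [ 198.9 -120.2   72. ] turn [-0.01 -0.01 -0.09] w 39.8 g 0.0 F [ 0.4  0.7 -0.3]
200 [121 122 121 120 119 119 119 119 120 121 121 120 121 119 120 119 118 118
 119 121 121 121 121 121 122 122]
203 [123 123 122 121 122 122 121 121 122 123 122 121 125 122 121 120 120 121
 121 122 121 120 119 119 118 120]
206 [122 122 122 121 120 121 121 122 121 120  72  43  38  35 116 120 120 121
 121 121 120 121 120 120 120 120]
209 [120 121 121 121 121 121 122 123 105 102  56  37  35  30  88 103 106 120
 122 123 121 121 120 121 120 120]
212 [122 121 122 122 122 121 121 123 104  89  53  39  39  32  71  91 106 122
 122 121 120 119 118 119 120 122]
215 [121 122 124 117 115 105 103 102  96  89  51  38  37  30  89  94  91 106
 107 103 103 103 105 119 120 120]
218 [124 125  98  79  74  67  66  65  75  86  48  38  37  29  88  95  90  78
  76  76  77  77  80  66  93  96]
221 [126 125  92  78  77  77  66  65  66  56  37  35  33  30  75  79  78  77
  77  77  77  77  80  66  81  82]
224 [124 113  91  78  77  77  67  89 104  77  41  34  35  33  77 117  84  76
  77  77  77  78 
[... 204 characters left out ...]

  78  77  79  78  80  66  80  80]
233 [125  95  71  67  67  67  68  72  94 137  98  89  85  83  87  87  82  77
  78  79  79  79  80  66  79  79]
236 [105  91  72  68  68  67  68  68  85 126 112  92  89  85  86  87  74  65
  64  65  65  64  65  62  80  81]
239 [105  86  72  69  69  68  68  68  70  96 109  94  89  80  71  69  68  76
  79  79  80  78  80  64  79  82]
242 [105  73  61  60  60  59  59  59  58  59  98  89  88  88  62  59  56  55
  57  61  62  63  64  62  79  82]
245 [103  99  98  92  92  93  93  98  92  91  97  87  86  88 101 102 104 105
 104 103 108 107 117 120 121 123]
248 [102 104 104 105 104 103 102 103 104 103 104 101  93  98 102 103 102 102
 103 104 104 104 103 103  84  85]
```

View pics/h3.png

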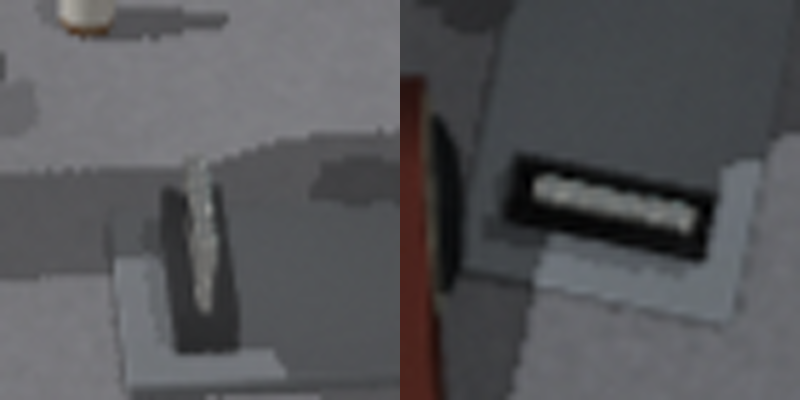

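The card stands upright and centred in the block, with the serrated wells side up (+x) in the top view, towards the camera. Next is the mirror.

Emit:
play_rows([
  [30,-18,0,0,0,0],
  [30,-18,0,0,0,0],
  [30,-18,2,0,0,0],
  [30,-18,5,0,0,0],
  [28,-17,8,0,0,0],
])

```text
time: 12.4
tool_pos: [0.5133, 0.2812, 0.1578]
tool_rot: [0.0, 0.775, 0.632, 0.001]
contact_force: [1.3, 0.4, -0.2]
gripper_width: 0.467
grasp_force: 0.0
```

Emit:
play_rows([
  [22,-13,12,0,0,0],
  [15,-9,12,0,0,0],
  [9,-6,12,0,0,0],
  [5,-3,8,0,0,0],
  [0,0,5,0,0,0],
])

```text
time: 12.82
tool_pos: [0.4925, 0.3359, 0.1061]
tool_rot: [-0.0, 0.775, 0.632, -0.001]
contact_force: [0.8, -0.2, -0.4]
gripper_width: 0.468
grasp_force: 0.0
```

Emit:
play_rows([
  [0,0,3,0,0,0],
  [0,0,0,0,0,0],
  [0,0,0,0,0,0],
  [0,0,0,0,0,0],
])

```text
time: 13.15
tool_pos: [0.4943, 0.3354, 0.1055]
tool_rot: [0.0, 0.775, 0.632, 0.001]
contact_force: [-1.2, 0.4, -0.3]
gripper_width: 0.471
grasp_force: 0.0
```

Run:
```python
from h import *
from plant import imaging
go([.4927,.3371,.05],78.4)
d=pickle.load(open("f2.pkl","rb"));f=d["side"]
a=np.radians(78.4)
for y in(-60,0,60): print(y,proj(f,[.4957+y/1e3*np.cos(a),.3518+y/1e3*np.sin(a),.062]).round(1))
s=imaging.grab_frame("side")
cv2.imwrite("pics/h4.png",cv2.resize(s["image"][150:255,210:330,::-1],(800,600),interpolation=cv2.INTER_CUBIC))
```

```text
t 13.15 pos [494.3 335.4 105.5] shift [ 1.3 -1.9 55.5] turn [ 0.06 -0.04 -0.07] w 40.2 g 0.0 F [-1.2  0.4 -0.3]
-60 [261.2 225.2]
0 [261.5 214.4]
60 [261.9 204.2]
```

View pics/h4.png

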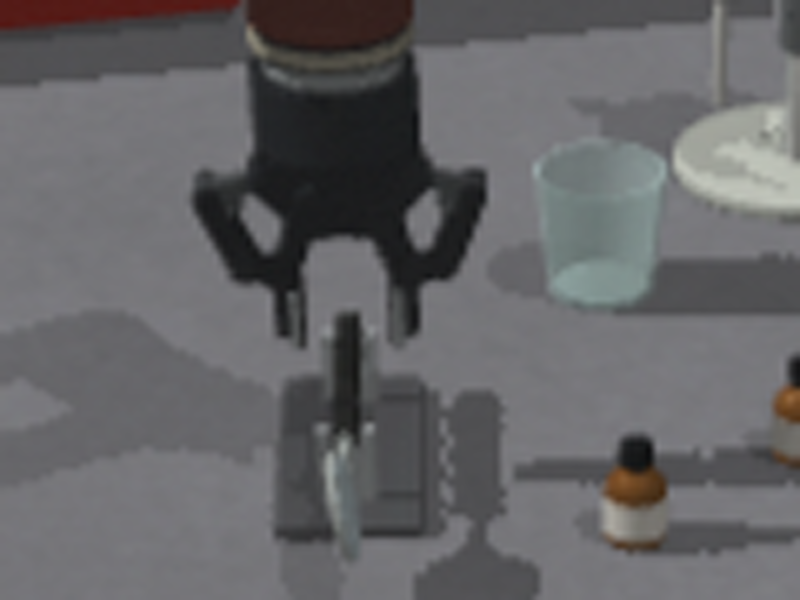

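The side crop shows the fingers at x≈290 and 405, centred on the handle at x≈347, and well clear of the bottle at (635,500). Now down.

Emit:
play_rows([
  [0,0,4,0,0,0],
  [1,-1,8,0,0,0],
  [0,0,11,0,0,0],
  [0,0,11,0,0,0],
  [0,0,9,0,0,0],
])

```text
time: 13.62
tool_pos: [0.4917, 0.3367, 0.0595]
tool_rot: [-0.0, 0.775, 0.632, -0.001]
contact_force: [0.1, -0.9, -0.1]
gripper_width: 0.468
grasp_force: 0.0
```

Emit:
play_rows([
  [0,0,6,0,0,0],
  [0,0,4,0,0,0],
  [0,0,2,0,0,0],
  [0,0,0,0,0,0],
  [0,0,0,0,0,0],
])

```text
time: 14.03
tool_pos: [0.4929, 0.3373, 0.05]
tool_rot: [0.0, 0.775, 0.632, 0.0]
contact_force: [0.4, 0.0, 0.2]
gripper_width: 0.468
grasp_force: 0.0
```

Run:
```python
from h import *
go([.4927,.3371,.05],78.4)
```

```text
t 14.03 pos [492.9 337.3  50. ] shift [-0.2 -0.1  0. ] turn [ 0.02 -0.02  0.01] w 40.0 g 0.0 F [0.4 0.  0.2]
```

Emit:
play_rows([
  [0,0,0,0,0,0],
  [0,0,0,0,0,0],
  [0,0,0,0,0,0],
  [0,0,0,0,0,0],
  [0,0,0,0,0,0],
], hand=0)

```text
time: 14.45
tool_pos: [0.4931, 0.3374, 0.0505]
tool_rot: [0.0, 0.775, 0.632, 0.001]
contact_force: [-1.1, 0.2, 2.4]
gripper_width: 0.128
grasp_force: 58.9
```

Emit:
play_rows([
  [0,0,-2,0,0,0],
  [0,0,-4,0,0,0],
  [0,0,-7,0,0,0],
  [0,0,-10,0,0,0],
  [0,0,-12,0,0,0],
])

```text
time: 14.87
tool_pos: [0.4921, 0.3369, 0.085]
tool_rot: [-0.0, 0.775, 0.632, -0.001]
contact_force: [0.7, -0.0, -1.6]
gripper_width: 0.129
grasp_force: 58.5
```

Emit:
play_rows([
  [0,0,-12,0,0,0],
  [0,0,-10,0,0,0],
  [0,0,-7,0,0,0],
  [0,0,-4,0,0,0],
  [0,0,0,0,0,0],
])

```text
time: 15.28
tool_pos: [0.4933, 0.3375, 0.1194]
tool_rot: [0.0, 0.775, 0.632, 0.001]
contact_force: [-0.7, 1.0, -0.9]
gripper_width: 0.126
grasp_force: 58.5
```

Run:
```python
from h import *
from plant import imaging,manip
go([.4927,.3371,.118],78.4);print(manip.state()["ft_torque"].round(3))
f=imaging.grab_frame("side"); g=imaging.grab_frame("top")
pickle.dump({"side":f,"top":g},open("f3.pkl","wb"))
a=cv2.resize(f["image"][190:270,230:310,::-1],(400,400),interpolation=cv2.INTER_CUBIC)
b=cv2.resize(g["image"][235:315,165:245,::-1],(400,400),interpolation=cv2.INTER_CUBIC)
cv2.imwrite("pics/h5.png",np.hstack([a,b]))
```

```text
t 15.28 pos [493.3 337.5 119.4] shift [-0.5 -0.5  1.4] turn [ 0.11 -0.09  0.  ] w 10.8 g 58.5 F [-0.7  1.  -0.9]
[-0.07  -0.031 -0.017]
```

View pics/h5.png

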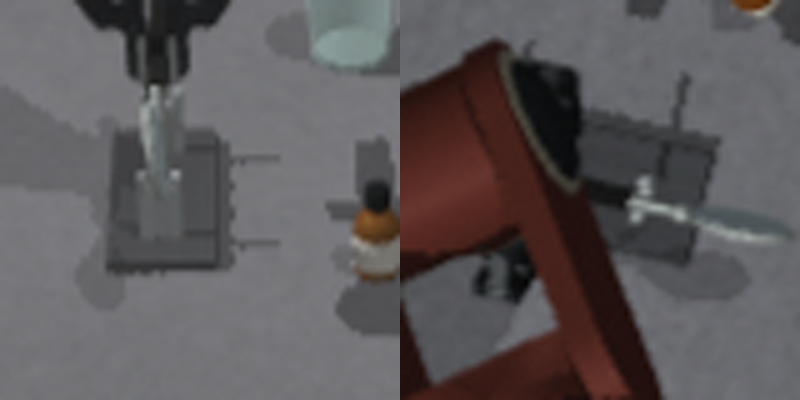

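The mirror is lifted level in the fingers, with the head and forks free. I'll compute the move to the viewing pose, assuming the glass looks about 3° up for now, and check it in place.

```bash
cat >> h.py <<'E'
def target(tilt,g=(-107.2,3,-5),G=(-105,0,62),c=(606.2,5.7),yaw=-10.6,hyaw=78.4+1.0):
    """TCP (m) that puts the glass centre (tool offset g) at G in the stand frame; tool tilted back by tilt deg"""
    a=np.radians(yaw);W=np.array([c[0]+G[0]*np.cos(a)-G[1]*np.sin(a),c[1]+G[0]*np.sin(a)+G[1]*np.cos(a),G[2]])
    T=Ro.from_euler("z",hyaw,degrees=True)*Ro.from_euler("x",180,degrees=True)*Ro.from_euler("x",-tilt,degrees=True)
    return (W-T.apply(g))/1000
E
python3 - <<'E'
from h import *
p=target(15.3);print(p)
go(p+[0,0,.06],79.4,-15.3)
f=pickle.load(open("f3.pkl","rb"))["top"];g=f["image"].astype(int)
sub=g[272:292,220:250]; print(sub.mean(2).astype(int))
E
```

```text
[0.52116393 0.13067516 0.05638559]
t 15.38 pos [492.4 337.1 117.6] shift [-196.4   69.6    1.2] turn [-15.32   0.15  -0.99] w 10.8 g 58.5 F [ 0.5  1.1 -0.6]
[[ 65  65  64  63  62  52  84 107 110 109 108 108 106 106 110 111 108 106
  106 104 105 108 109 109 108 107 107 109 109 109]
 [ 63  63  63  64  65  50  87 109 109 108 108 108 106 107 109 109 108 107
  105 105 107 107 109 108 108 107 108 109 111 111]
 [ 63  63  63  63  62  50  87 108 107 108 109 108 105 104 108 109 108 105
  104 105 107 105 106 109 111 108 107 108 110 112]
 [ 68  72  65  63  60  69  94 105 105 108 108 107 107 106 107 107 107 104
  104 103 105 105 105 107 108 106 104 106 109 110]
 [113 108  83  71  70  79  90  93  94  94  96 101 102 105 108 108 107 106
  103 104 106 105 105 106 108 108 104 105 107 106]
 [155 145  98  81  83  82  83  85  84  84  85  88  88  89  93  97 101 104
  104 105 105 105 105 106 110 110 108 105 103 103]
 [150 155 113  88  92  97  88  83  83  83  83  83  82  82  84  85  87  88
   91  98 101 104 105 108 110 109 107 106 105 104]
 [ 92  96  85  93 114 114 104 109 107  91  83  82  83  83  83  83  8
[... 857 characters left out ...]
101 107 109 107 106 105
  107 108 107 105 106 107 107 105 104 104 106 104]
 [ 54  51  57  76  84  86  87  86  88  87  86  84  87 101 109 107 106 107
  110 108 105 104 105 108 106 104 103 104 106 106]
 [ 72  67  76  85  87  88  87  87  89  89  86  86  83  88 102 106 107 107
  108 107 103 103 105 106 105 103 104 107 110 107]
 [ 85  83  85  86  87  86  85  85  87  87  86  84  84  83  98 106 107 107
  105 104 101 102 105 106 104 103 105 109 110 109]
 [ 88  88  87  86  86  84  83  84  86  86  85  87  87  86  90 102 110 108
  105 103 103 106 106 106 104 104 105 106 107 109]
 [ 89  88  88  88  85  84  83  84  84  84  86  88  89  88  88 100 108 108
  105 104 106 105 104 104 104 104 104 105 106 109]]
```

Emit:
play_rows([
  [-5,2,0,0,0,0],
  [-12,4,0,0,0,-0.5],
  [-20,7,0,0,0,-0.5],
  [-24,9,0,0,0,0],
  [-25,9,0,0,0,0],
])

```text
time: 15.8
tool_pos: [0.5062, 0.2457, 0.1167]
tool_rot: [-0.0, 0.769, 0.639, -0.001]
contact_force: [0.2, 0.2, -0.4]
gripper_width: 0.13
grasp_force: 58.5
```

Emit:
play_rows([
  [-25,9,0,0,0,0],
  [-25,9,0,0,0,0],
  [-22,8,0,0,0,0],
  [-18,6,0,0,0,0],
  [-12,4,0,-1,0,0],
])

```text
time: 16.22
tool_pos: [0.5235, 0.1377, 0.1169]
tool_rot: [0.007, 0.77, 0.638, 0.005]
contact_force: [-0.7, 0.9, -0.5]
gripper_width: 0.13
grasp_force: 58.5
```

Emit:
play_rows([
  [-5,2,0,-2,0,0],
  [0,0,0,-3,0,0],
  [0,0,0,-3,0,0],
  [0,0,0,-2,0,0],
  [0,0,0,-0.5,0,0],
])

```text
time: 16.63
tool_pos: [0.5229, 0.1347, 0.1166]
tool_rot: [0.077, 0.765, 0.636, 0.064]
contact_force: [-0.6, -0.4, -0.7]
gripper_width: 0.129
grasp_force: 58.5
```

Emit:
play_rows([
  [0,0,0,0,0,0],
  [0,0,0,0,0,0],
  [0,0,0,0,0,0],
])

```text
time: 16.88
tool_pos: [0.5247, 0.1347, 0.1178]
tool_rot: [0.077, 0.766, 0.636, 0.064]
contact_force: [0.1, -0.9, -1.0]
gripper_width: 0.127
grasp_force: 58.6
```

Run:
```python
from h import *
from plant import imaging
p=target(11.5);print(p)
go(p,79.4,-11.5)
f=imaging.grab_frame("side"); g=imaging.grab_frame("top")
pickle.dump({"side":f,"top":g},open("f4.pkl","wb"))
a=cv2.resize(f["image"][210:310,260:360,::-1],(400,400),interpolation=cv2.INTER_CUBIC)
b=cv2.resize(g["image"][220:300,265:345,::-1],(400,400),interpolation=cv2.INTER_CUBIC)
cv2.imwrite("pics/h6.png",np.hstack([a,b]))
```

```text
[0.52080159 0.13074297 0.05650227]
t 16.88 pos [524.7 134.7 117.8] shift [ -4.6 -15.3  59.5] turn [-0.01 -0.    0.01] w 10.9 g 58.6 F [ 0.1 -0.9 -1. ]
```

View pics/h6.png

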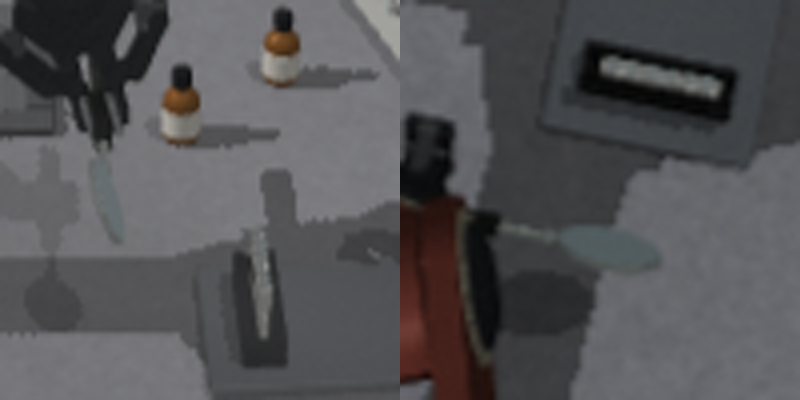

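The top crop shows the glass as an ellipse at crop (610,248), image (307,270), seen tilted up. The card stands in the slot with its wells side up. I'll get the tilt from the ellipse.

```bash
cat >> h.py <<'E'
def glass(fs,box,zg,hyaw=79.4,cc=(606.2,5.7),show=0):
    f=fs["top"];im=f["image"].astype(float);x,y,w,h=box
    s=im[y:y+h,x:x+w,2]-im[y:y+h,x:x+w,0]       # blue minus red: glass is teal
    if show: print(s.astype(int))
    bg=np.median(s); hi=np.percentile(s,98); wt=np.clip((s-bg)/(hi-bg),0,1); wt[wt<.15]=0
    vv,uu=np.mgrid[y:y+h,x:x+w]; A=wt.sum()
    u0,v0=(wt*uu).sum()/A,(wt*vv).sum()/A
    M=np.cov(np.c_[uu.ravel(),vv.ravel()].T,aweights=wt.ravel()); ev,V=np.linalg.eigh(M)
    G=plane(f,u0,v0,zg); c,d=ray(f,u0,v0); sc=np.linalg.norm(c-G)/f["fx"]*1000
    mn,mj=4*np.sqrt(ev)*sc
    a=np.radians(hyaw-90);hx=np.array([np.cos(a),np.sin(a),0]);vd=c-G
    obl=np.degrees(np.arctan2(vd@hx,vd[2]))
    dw=(plane(f,u0+V[0,1],v0+V[1,1],zg)-G)
    print("uv",round(u0,2),round(v0,2),"G",(G*1000).round(1),"axes mm",mj.round(1),mn.round(1),"area-minor",round(A*sc*sc/(np.pi/4*60),1),"obl",obl.round(2),"long yaw",np.degrees(np.arctan2(dw[1],dw[0])).round(1))
    for t in range(4,31,2):
        e=np.radians(t+obl); print(t,round(60*np.sin(e),1),round(60*np.sin(e)+5*4/np.pi*np.cos(e),1),end=" | ")
    print()
E
python3 - <<'E'
from h import *
fs=pickle.load(open("f4.pkl","rb"));glass(fs,(296,262,24,16),.123,show=1)
E
```

```text
[[ 4  4  3  3  4  3  3  3  3  3  3  3  4  5  6  6  6  7  6  5  6  6  6  6]
 [ 3  4  4  3  4  3  3  3  3  3  3  3  5  5  6  6  6  6  5  5  5  6  6  5]
 [ 4  4  3  4  2  3  3  3  3  3  4  3  5  6  5  5  7  5  4  4  6  6  5  5]
 [ 2  6  8 10 11 12 12 12 11 10  9  7  6  6  5  5  5  5  6  5  6  5  5  5]
 [ 3 10 13 14 14 14 13 13 14 13 12 13 13 11 10  8  6  5  7  6  6  6  5  6]
 [ 6 12 13 14 14 14 14 14 14 14 14 14 14 15 13 12 10  8  8  7  7  5  5  7]
 [ 3  8 12 13 13 14 13 14 13 14 13 14 14 14 15 14 14 11 12  9  7  6  6  5]
 [ 3  4  8 12 14 14 14 14 14 14 14 13 14 14 14 14 14 13 14 12  9  7  6  5]
 [ 3  2  4  7 10 14 14 14 14 15 14 14 13 14 14 14 14 13 14 14 10  7  5  4]
 [ 3  3  3  3  3  5  7 11 14 15 14 14 14 14 14 15 14 14 14 14  9  7  6  7]
 [ 3  3  3  4  3  2  2  4  5  7  8 10 12 11 11 14 13 12 10  9  6  5  6  7]
 [ 3  4  3  3  4  3  3  2  3  3  3  5  5  5  5  4  6  4  4  4  3  5  6  6]
 [ 2  3  4  4  3  3  3  3  4  5  6  4  5  3  4  3  3  4  5  5  5  6  5  6]
 [ 2  2  3  2  3  2  2  3  4  5  5  6  6  5  4  5  6  6  7  5  6  7  6  5]
 [ 3  2  2  2  2  3  3  3  4  5  5  5  6  6  6  5  5  6  5  7  7  7  6  5]
 [ 3  2  2  3  2  3  2  2  5  4  6  6  5  6  7  5  5  5  6  6  6  5  6  5]]
uv 306.5 268.58 G [507.9  30.3 123. ] axes mm 56.0 18.7 area-minor 16.4 obl -0.87 long yaw 79.8
4 3.3 9.6 | 6 5.4 11.7 | 8 7.4 13.8 | 10 9.5 15.8 | 12 11.6 17.8 | 14 13.6 19.8 | 16 15.7 21.8 | 18 17.7 23.8 | 20 19.7 25.7 | 22 21.6 27.6 | 24 23.6 29.4 | 26 25.5 31.2 | 28 27.4 33.0 | 30 29.2 34.8 |
```

Run:
```python
from h import *
f=pickle.load(open("f4.pkl","rb"))["top"];print(f["image"][262:276,296:320].astype(int).mean(2).astype(int))
print(f["image"][264:275,306].tolist())
```

```text
[[ 62  62  63  65  63  63  62  61  61  61  62  61  82  99 101 103 106 107
  105 103 104 104 105 103]
 [ 60  62  62  63  61  61  61  60  61  60  61  61  88 104 103 104 104 105
  103 104 105 105 104 104]
 [ 59  60  62  61  60  61  61  61  62  60  61  61  90 105 104 103 102 104
  102 104 106 104 105 106]
 [ 62  68  72  78  82  83  82  83  82  79  77  86  98 102 103 103 103 102
  104 105 104 105 104 105]
 [ 72  79  86  88  89  89  90  90  89  88  88  90  93  93  94  99 103 103
  107 107 106 105 105 106]
 [ 79  85  89  89  90  89  89  91  89  90  89  91  90  90  90  92  95 100
  105 107 106 106 105 106]
 [ 66  79  88  89  89  90  89  90  89  91  89  89  90  90  90  90  90  92
   96 100 106 108 107 106]
 [ 60  67  77  86  90  90  90  90  89  89  90  90  90  89  90  90  90  89
   91  93 100 108 107 105]
 [ 62  63  69  78  84  89  90  90  90  90  89  89  90  90  90  90  89  89
   90  89  92 103 107 105]
 [ 63  62  63  71  77  81  83  86  91  90  90  90  90  90  90  90  90  89
   90  90  85  98 107 106]
 [ 61  61  62  64  67  71  76  82  84  86  86  89  90  88  86  89  89  88
   83  82  81  95 106 106]
 [ 61  60  60  60  61  62  65  70  76  79  82  84  86  87  87  88  87  83
   78  81  85  98 104 103]
 [ 57  59  60  58  58  59  59  61  66  86 100  97  92  90  88  89  89  91
   95  99 101 104 105 102]
 [ 46  46  47  47  55  61  58  59  62  90 106 104 102 100  99 100 102 104
  102 104 105 108 105 103]]
[[60, 60, 64], [72, 78, 81], [81, 91, 93], [81, 92, 95], [82, 92, 95], [82, 92, 96], [81, 92, 95], [82, 93, 96], [81, 89, 89], [80, 85, 83], [98, 100, 104]]
```

Fitting the glass alone (major 56, minor about 18.5 mm) puts the normal about 19° up with the tool at 11.5°, so the glass offset is about 7.7°. The wanted normal is 18.3°, so the tool tilt becomes 10.7°. Now lower into place.

Emit:
play_rows([
  [-1,-1,3,0.4,0,0],
  [-1,-2,6,0.4,0,0],
  [-1,-2,9,0,0,0],
  [-1,-3,10,0,0,0],
  [-1,-3,10,0,0,0],
])

```text
time: 17.4
tool_pos: [0.5194, 0.1302, 0.0768]
tool_rot: [0.071, 0.766, 0.636, 0.059]
contact_force: [-0.0, -0.4, -1.8]
gripper_width: 0.128
grasp_force: 58.5
```

Emit:
play_rows([
  [0,-2,9,0,0,0],
  [0,-1,6,0,0,0],
  [0,-1,4,0,0,0],
  [0,0,2,0,0,0],
  [0,0,0,0,0,0],
])

```text
time: 17.82
tool_pos: [0.5198, 0.1304, 0.0565]
tool_rot: [0.072, 0.766, 0.636, 0.059]
contact_force: [0.1, 0.1, -1.1]
gripper_width: 0.127
grasp_force: 58.5
```

Emit:
play_rows([
  [0,0,0,0,0,0],
  [0,0,0,0,0,0],
  [0,0,0,0,0,0],
  [0,0,0,0,0,0],
])

```text
time: 18.15
tool_pos: [0.5203, 0.1305, 0.0576]
tool_rot: [0.072, 0.766, 0.636, 0.06]
contact_force: [0.0, 0.2, -1.7]
gripper_width: 0.128
grasp_force: 58.6
```

Run:
```python
from h import *
from plant import imaging
p=target(10.7)-[.0007,.001,0];print(p)
go(p,79.4,-10.7)
f=imaging.grab_frame("side"); g=imaging.grab_frame("top")
fs={"side":f,"top":g};pickle.dump(fs,open("f5.pkl","wb"))
u,v=proj(g,[.503,.025,.062]).astype(int)
glass(fs,(u-12,v-8,24,16),.062,show=1)
```

```text
[0.52002633 0.12975705 0.05652994]
t 18.15 pos [520.3 130.5  57.6] shift [-0.8 -0.3  1. ] turn [ 0.05 -0.02  0.  ] w 10.9 g 58.6 F [ 0.   0.2 -1.7]
[[ 3  3  3  3  3  4  4  4  4  5  6  5  5  5  4  5  6  7  6  6  5  6  5  5]
 [ 3  4  3  3  3  3  3  3  2  5  5  6  6  6  6  5  6  6  4  5  6  6  6  6]
 [ 4  3  4  4  3  3  3  3  1  6  6  5  5  5  5  6  6  5  5  5  5  5  5  6]
 [ 2  4  4  3  3  3  4  3  4  7  6  5  6  5  5  4  6  6  5  6  6  5  4  6]
 [ 4  4  3  4  3  3  3  4  5  5  6  6  6  5  5  6  5  5  5  7  6  6  6  6]
 [ 4  2  4  4  6  9  9  9 10 11 10  9  8  7  5  6  6  6  7  7  6  6  5  7]
 [ 3  3  4  9 12 13 13 13 13 14 14 13 12 12 11 10  8  6  6  5  6  5  6  5]
 [ 3  1  3 11 14 13 14 15 14 14 14 14 14 14 14 13 12 11 10  7  6  7  5  6]
 [ 2  2  3  7 12 13 14 15 14 14 14 14 13 14 14 14 14 14 12 12 10  8  5  5]
 [ 3  3  2  3  7 12 14 14 13 14 14 13 13 13 14 15 14 14 14 14 13 11  8  6]
 [ 2  2  2  2  4  4  6 10 13 13 14 14 14 14 14 15 14 13 13 14 14 13  9  7]
 [ 2  2  3  3  2  2  2  4  6 15 15 15 15 14 14 14 14 14 14 14 14 12  7  6]
 [ 2  2  2  2  1  2  1  3  4  8  7  7  7  8 11 12 14 11  9 10 10  5  4  6]
 [ 2  2  1  2  2  3  3  4  4  4  5  5  6  5  5  5  6  4  4  4  5  5  5  6]
 [ 2  2  2  2  2  1  4  4  4  5  4  5  6  6  5  4  5  5  5  5  6  5  6  5]
 [ 2  2  3  2  2  3  4  4  5  4  5  5  5  5  5  4  5  6  5  6  6  6  7  6]]
uv 308.41 270.63 G [503.3  25.5  62. ] axes mm 56.1 18.8 area-minor 15.7 obl -0.7 long yaw 79.7
4 3.5 9.8 | 6 5.5 11.9 | 8 7.6 13.9 | 10 9.7 16.0 | 12 11.8 18.0 | 14 13.8 20.0 | 16 15.8 22.0 | 18 17.8 23.9 | 20 19.8 25.8 | 22 21.8 27.7 | 24 23.7 29.6 | 26 25.6 31.4 | 28 27.5 33.2 | 30 29.4 34.9 |
```

Emit:
play_rows([
  [0,0,0,0.3,0,0],
  [0,0,0,0.3,0,0],
  [0,0,0,0,0,0],
  [0,0,0,0,0,0],
  [0,0,0,0,0,0],
])

```text
time: 18.67
tool_pos: [0.5199, 0.1304, 0.057]
tool_rot: [0.068, 0.766, 0.636, 0.056]
contact_force: [1.2, 0.4, -1.2]
gripper_width: 0.129
grasp_force: 58.5
```

Emit:
play_rows([
  [0,0,0,0,0,0],
  [0,0,0,0,0,0],
  [0,0,0,0,0,0],
  [0,0,0,0,0,0],
  [0,0,0,0,0,0],
])

```text
time: 19.08
tool_pos: [0.5199, 0.1304, 0.057]
tool_rot: [0.068, 0.766, 0.636, 0.056]
contact_force: [0.2, -0.0, -1.8]
gripper_width: 0.124
grasp_force: 58.5
```

Run:
```python
from h import *
from plant import imaging
go(target(10.1),79.4,-10.1)
f=imaging.grab_frame("side"); g=imaging.grab_frame("top")
fs={"side":f,"top":g}
glass(fs,(296,263,24,16),.062)
a=cv2.resize(f["image"][190:310,240:360,::-1],(400,400),interpolation=cv2.INTER_CUBIC)
b=cv2.resize(g["image"][130:310,180:360,::-1],(400,400),interpolation=cv2.INTER_CUBIC)
cv2.imwrite("pics/h7.png",np.hstack([a,b]))
```

```text
t 19.08 pos [519.9 130.4  57. ] shift [0.5 0.7 0.5] turn [-0.    0.    0.01] w 10.5 g 58.5 F [ 0.2 -0.  -1.8]
uv 308.52 270.78 G [502.8  25.2  62. ] axes mm 56.2 17.9 area-minor 15.6 obl -0.68 long yaw 79.6
4 3.5 9.8 | 6 5.6 11.9 | 8 7.6 14.0 | 10 9.7 16.0 | 12 11.8 18.0 | 14 13.8 20.0 | 16 15.8 22.0 | 18 17.9 23.9 | 20 19.8 25.9 | 22 21.8 27.7 | 24 23.7 29.6 | 26 25.7 31.4 | 28 27.5 33.2 | 30 29.4 34.9 |
```

View pics/h7.png

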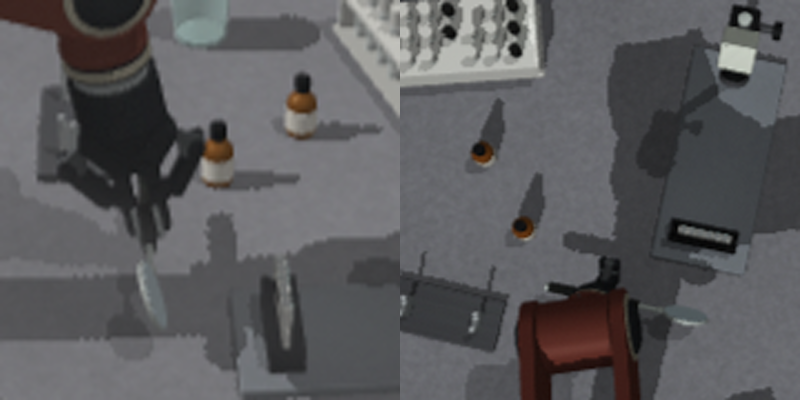

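The final view shows the card upright in the slot at crop (285,315), and the glass held level with it behind the card at (150,292). It is clear of the bench and the stand, and the bottles and beaker are where they were. Handing in.

```bash
python3 -c "
from plant import manip
print(manip.job_done())"
```

```text
the job is handed in; nothing more can be done
None
```

The job is handed in: the gel card stands released in the camera slot with its wells towards the camera, and the mirror is held steady by its handle about 10 cm behind it. By my measurement the glass is tilted about 18.5° up, to within roughly 1°; the camera's own view of the label could not be checked.

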